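# Taper gauge into the book clamp

### The job

Check the gap of the bench book clamp in the repair corner: pick up the steel taper gauge by its grip block, lay its tip flat on the clamp's bed and slide it straight in, between the bed and the sprung pressure plate. Push gently on past the first touch until it drags snugly and the pressure plate rides up on it by about 2 mm (roughly 25 mm beyond first touch), and do not force the plate up much farther. Finish while still gripping the gauge at that depth: do not let go or pull it back, and leave the other things on the table where they are.

Things in the scene. Friction and masses are not known exactly. Their poses are not given: they have to be found in the camera images.
- gauge: Steel taper blade with black grip block, lying flat, 140 g. Origin: on the flat underside below the grip block's centre; +x to the tip, z up. Block: x -30 to 30 mm, 16 mm wide (y), 34 mm tall, pinched across y from above. Blade 24 mm wide, underside flat throughout; 10 mm thick from x = 30 to 75 mm, then its top slopes evenly down to 2 mm at the tip, x = 175 mm
- gauge_tip (a point): The tip of the gauge, at its underside on the centre line (x = 175 mm of the gauge)
- clamp: Bench book clamp, fixed: cream housing 230 deep, 270 wide, 256 mm tall, with a flat aluminium bed before it. Origin: at table height below the centre of the pressure plate's front edge. +x points into the mouth (slide the gauge this way), z up. Bed 120 mm wide, top 60 mm above the table, from x = -45 mm (front edge) to the housing at x = 140 mm
- bed_edge (a point): Centre of the front edge of the bed, on its top face (60 mm above the table)
- plate: Sprung steel pressure plate, level over the bed. Origin: centre of its lower front edge; +x into the mouth. 110 deep, 90 wide, 10 mm thick; a lip turned up in front reaches 10 mm before the origin. Gap to the bed 4.5 to 6.5 mm at the start, different each time. A dark carriage stands over it from x = 73 mm, 60 mm above its underside, with a knob to 72 mm
- lift (a joint): How far the pressure plate is lifted off its lower stop, m: 0 at rest, at most 0.012. Weight and spring press it down with about 4 N at 0 and 0.3 N more per mm; on the gauge this is felt as a drag of roughly 4 to 10 N
- folder: White bone folder, 150 x 20 x 10 mm, lying beside the gauge; leave alone. Origin: centre of its underside
- rivet_box: Open cardboard box of rivets, 80 x 60 x 30 mm, on the other side of the gauge; leave alone. Origin: centre of its underside
- book_thick: Book 150 x 210 x 34 mm lying near the far edge; leave alone. Origin: centre of its underside
- book_thin: Book 140 x 200 x 18 mm lying on the left; leave alone. Origin: centre of its underside
- glue: Closed white glue bottle, 56 mm diameter, 140 mm tall; leave alone. Origin: centre of its underside
- mug: Mug 76 mm diameter, 90 mm tall; leave alone. Origin: centre of its underside
There are look-alikes about, which are no part of the job. Of the things like the gauge, leave any that is orange; of the rest the smaller one is meant.

How it is judged (in metres and radians):
On the way, in this order (a step that is already met when the one before it is completed fails the run):
1. the gauge is lifted clear of the table in the fingers (height (world z) of gauge above 0.03 m and contact force between the fingers and gauge above 2 N), for 0.2 s.
2. its tip is in the mouth, 5 mm or more past the plate's front edge, between bed and plate (x of gauge_tip in the frame of clamp above 0.005 m and y of gauge_tip in the frame of clamp between -0.03 and 0.03 m and height (world z) of gauge_tip above 0.055 m and z of gauge_tip in the frame of plate below 0 m), for 0.1 s.
At the end, for the whole second after the job is handed in: gauge gripped and still (<10 mm/s), flat (0.12 rad) and straight (0.2 rad) between bed and plate: tip 25 mm or more past the plate's front edge, within 30 mm of the centre line, >0.3 N on the bed, >1 N on the plate, plate lifted 0.6 to 3.8 mm (value of joint lift between 0.0006 and 0.0038 m and x of gauge_tip in the frame of clamp above 0.025 m and y of gauge_tip in the frame of clamp between -0.03 and 0.03 m and height (world z) of gauge_tip above 0.055 m and height (world z) of gauge above 0.05 m and angle between gauge's own z axis and vertical below 0.12 rad and angle between the x axis of gauge and the x axis of clamp, either way round below 0.2 rad and contact force between gauge and clamp above 0.3 N and contact force between gauge and plate above 1 N and contact force between the fingers and gauge above 2 N and linear speed of gauge below 0.01 m/s); the arm keeps its last pose, push and grip.
It fails at once if the pressure plate is forced up by more than 6 mm (value of joint lift above 0.006 m).
It fails at once if the robot itself pushes the clamp or the plate with more than 15 N (contact force between the arm and clamp above 15 N or contact force between the arm and plate above 15 N).
It fails at once if another thing on the table is moved by more than 30 mm (distance of any of folder, rivet_box, book_thick, book_thin, glue, mug from where it was at the start of the episode above 0.03 m).
It also fails if it takes over 38 s, if anything falls off the work surface, if the arm or the gripper's body presses on something with over 40 N, if the wrist force passes 120 N, or if a joint passes its speed limit or range.

### The arm

A 7-joint arm with a two-finger parallel gripper is mounted at the origin on the work surface. World frame = base frame: x ahead of the robot, y to its left, z up, the work surface at z = 0. Lengths are in mm, angles in rad, forces in N, time in s.
With the tool pointing down it reaches from about 425 to 1025 mm from the base axis. Payload 3.6 kg.
Tool frame: the origin (TCP) lies on the centre line of the jaws, within the pads' length; the fingertips stand 25 mm ahead of it and the grasp point (between the pads) lies 6 mm ahead of it; z points along the fingers, y is the line along which they close (so a half turn about z gives the same grasp; the last joint's range is limited). The gripper opens to 85 mm and grips with 20 to 120 N. Pads are 22 mm wide; open, the fingers measure 114 mm over their backs; the gripper's body (76 mm by 85 mm) begins 54 mm behind the grasp point. The pads swing forward as they close: fully open they stand 13 mm farther back than shut.
Start: joints at [1.143, 0.591, 0.048, 1.609, -0.033, 0.943, -0.034], TCP at [237.538, -684.986, 256.302] pointing down, gripper open.
Joint ranges: [-2.69, 2.69], [-0.47, 2.24], [-1.27, 1.36], [0.19, 2.51], [-1.53, 4.68], [0.08, 2.07], [-3.09, 3.09]. Speed limits (rad/s): [2.57, 2.57, 3.14, 3.14, 3.14, 3.14, 3.14].

### API

Orientations are given as a unit quaternion [x, y, z, w].
In Python, from station import get_obs, camera, close_job gives the robot as it stands.
- The arm moves only by the shell command python3 -m jog 'ROWS' [OPENING] [FORCE]. ROWS is a JSON object of lists of equal length, an entry for each row: "offset": the shift along the tool's x, y, z in mm, a list of three; "yaw": the turn about the tool's z in rad. In form: {"offset": [[x, y, z], ...], "yaw": [yaw, ...]}. A call has 1 to 8 rows; each row is the pose to reach, as a shift and turn from the pose commanded when the call began, along the tool's axes at that moment; what a row does not reach only later rows make up. A row lasts 1/12 s, in which the tool goes at most 41.7 mm and 7.16 degrees, less where a joint would pass 70% of its speed; a pose out of reach is approached as far as the arm can. A call with a gripper value outside its range is refused whole. OPENING is the opening in per cent of the stroke, from 0 (shut) to 100 (fully open), set as the call begins (- or left out, the last holds). The fingers move at their own pace and stop on an object; FORCE is the grip in N (left out, the last holds). Time passes only in rows, so rows that repeat a pose let the fingers close. It gives the time, the measured TCP pose, the force, the opening and the grip force at its end, in the units of the state.
- get_obs(): the state, without advancing time (a new reading comes with each control period).
- camera(name): name is "scene" or "top"; returns a dict with "image" (400x640x3 uint8, blue, green, red), "fx", "fy", "cx", "cy" (pixels), "cam_to_world" (4x4, takes a point from camera to world coordinates). Camera axes: x right, y down, z forward; pixel columns grow to the right and rows downward; lengths in mm; the calibration is good to about 2 mm. A picture is of the moment at which its call begins. There is no depth.
- close_job(): hands the job in; it is judged then, once.
The state is a dict: "time": time; "joint_positions": joint angles; "qvel": joint speeds; "tau": joint torques, N m; "position": TCP position; "eef_rot": TCP orientation; "wrist_force": force on the tool from outside, world axes, zero at the start; "moment": the same for the moment, N m; "finger_gap": finger opening in mm; "grasp_force": force on a finger pad.
Only numpy, scipy, OpenCV 4.12 (cv2) and the standard library are available. Lean on these libraries where they do the work, as an engineer would, in place of code of your own. Each camera call takes 0.05 s, during which the arm holds its last target. There are 200 camera calls.

## Working session

There is one attempt and no reset: what is moved stays moved. The work goes in short steps, Python scripts to look and compute and a shell command to move; the robot and the scene stay as the last step left them, time stands still between calls to the robot, and variables do not carry over. Pictures are saved under pics/ and viewed, at most 10 in all, crops included, and the job is handed in when it is done.

```bash
mkdir -p pics
cat > h.py <<'E'
import numpy as np,cv2
from station import get_obs,camera
def ray(c,u,v):
    T=np.array(c["cam_to_world"]);d=T[:3,:3]@np.array([(u-c["cx"])/c["fx"],(v-c["cy"])/c["fy"],1]);return T[:3,3],d
def onz(c,u,v,z):
    o,d=ray(c,u,v);return (o+d*(z-o[2])/d[2])
def proj(c,p):
    T=np.array(c["cam_to_world"]);q=T[:3,:3].T@(np.array(p)-T[:3,3]);return c["fx"]*q[0]/q[2]+c["cx"],c["fy"]*q[1]/q[2]+c["cy"]
E
python3 - <<'E'
from h import *
import pickle
for n in("scene","top"):
    c=camera(n);cv2.imwrite(f"pics/{n}0.png",c["image"]);pickle.dump(c,open(n+"0.pkl","wb"))
    print(n,c["fx"],c["cx"],c["cy"],np.round(c["cam_to_world"],3).tolist())
o=get_obs();print(o)
E
```

```text
scene 511.0729203747351 323.3974469177092 201.76569850992303 [[-0.511, 0.62, -0.595, 1445.659], [0.86, 0.376, -0.346, 669.894], [0.009, -0.688, -0.725, 1216.036], [0.0, 0.0, 0.0, 1.0]]
top 385.3323924806634 316.2472125538201 205.90750969022636 [[0.051, -0.974, 0.219, 270.409], [-0.999, -0.051, 0.006, 112.625], [0.006, -0.219, -0.976, 1121.278], [0.0, 0.0, 0.0, 1.0]]
{'time': 0.1, 'joint_positions': array([ 1.14347989,  0.59201265,  0.04831224,  1.60969161, -0.03329768,
        0.94273392, -0.03368761]), 'qvel': array([ 1.76842628e-04, -5.49649145e-04,  1.71341604e-03, -1.30792041e-03,
       -1.39225748e-03,  2.93281169e-06,  3.64723547e-04]), 'tau': array([ 4.56082140e-03, -5.49993575e+01,  1.55341230e+00, -1.98823911e+01,
        9.74274793e-03,  3.85702311e-03,  6.60826615e-06]), 'position': array([ 237.32389011, -684.31360166,  255.26694342]), 'eef_rot': array([ 9.86095345e-01,  1.66177402e-01, -2.28211649e-04, -9.94487860e-04]), 'wrist_force': array([-0.39785761,  0.06149589,  1.20374776]), 'moment': array([-0.00414008,  0.01448116,  0.08598161]), 'grasp_force': 0.0, 'finger_gap': 85.49241937728885}
```

View pics/scene0.png

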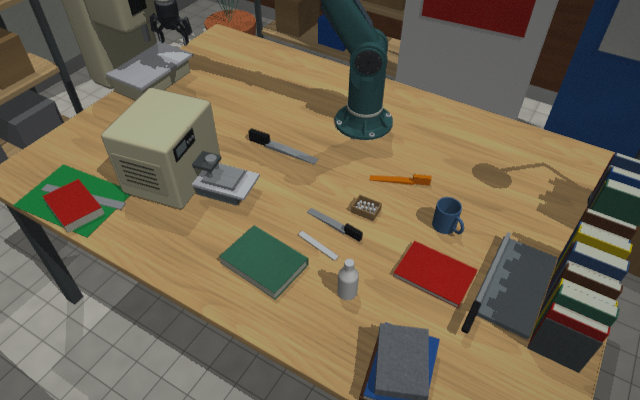

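View pics/top0.png

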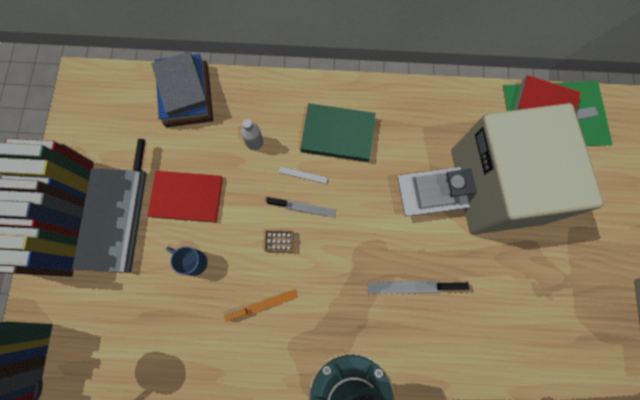

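The top view shows the smaller gauge, with its grip at about (277,202) and tip at (335,212), between the folder and the rivet box. The clamp bed's front edge is at about (401,193), with the mouth facing image left. The larger gauge at (420,287) and the orange one are look-alikes. Next I'll measure on enlarged crops.

Run:
```python
from h import *
import pickle
c=pickle.load(open("top0.pkl","rb"));s=pickle.load(open("scene0.pkl","rb"))
def crop(c,x,y,w,h,k):return cv2.resize(c["image"][y:y+h,x:x+w],None,fx=k,fy=k,interpolation=cv2.INTER_CUBIC)
a=crop(c,260,190,80,30,5);b=crop(c,395,160,80,60,5);d=crop(s,300,200,80,50,5);e=crop(s,185,145,80,60,5)
pad=lambda i:cv2.copyMakeBorder(i,0,300-i.shape[0],0,0,cv2.BORDER_CONSTANT)
cv2.imwrite("pics/crop0.png",np.vstack([np.hstack([pad(a),pad(b)]),np.hstack([pad(d),pad(e)])]))
# black grip in each view
for n,cc,(x,y,w,h) in(("top",c,(260,190,80,30)),("scene",s,(300,200,80,50))):
    im=cc["image"][y:y+h,x:x+w].astype(int);m=(im.max(2)<60).astype(np.uint8)
    k,l,st,ce=cv2.connectedComponentsWithStats(m)
    for i in range(1,k):
        if st[i,4]>15:
            q=(np.argwhere(l==i)[:,::-1]+[x,y]).astype(np.float32);print(n,st[i],ce[i]+[x,y],cv2.minAreaRect(q),onz(cc,*(ce[i]+[x,y]),25))
```

```text
top [  7   8  20   8 108] [276.49074074 201.75925926] ((276.43243408203125, 201.90541076660156), (19.89227867126465, 5.589565753936768), 9.462322235107422) [522.65740433 235.78585782  25.        ]
scene [ 44  24  18  17 177] [352.57627119 232.08474576] ((352.4637145996094, 232.0621795654297), (20.73069190979004, 9.1416597366333), 30.256441116333008) [531.60230593 242.36423535  25.        ]
```

View pics/crop0.png

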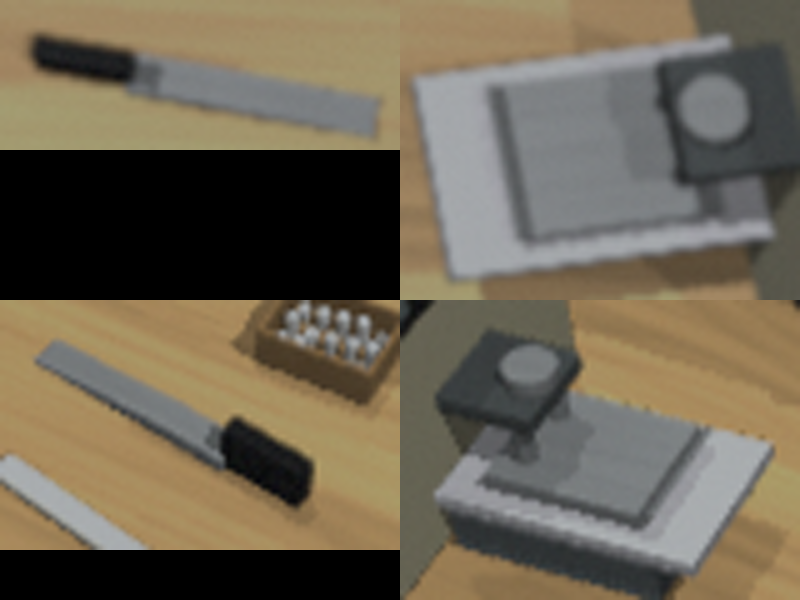

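The crop shows the gauge's tip edge centred at crop (377,117) and its grip block spanning (33,49)–(132,69). The bed's front corners are at (415,77) and (452,280), and the lip corners are at (490,88) and (524,243). I'll turn these into points.

Run:
```python
from h import *
import pickle
c=pickle.load(open("top0.pkl","rb"));s=pickle.load(open("scene0.pkl","rb"))
T=lambda u,v,z,x0=260,y0=190,cc=c:onz(cc,x0+u/5-.4,y0+v/5-.4,z)
tip=T(377,117,2);g1=T(33,49,34);g2=T(132,69,34)
print("top tip",tip,"grip ends",g1,g2,np.linalg.norm(g1-g2)," ctr",(g1+g2)/2, "tip-ctr",np.linalg.norm((tip-(g1+g2)/2)[:2]))
print("tipw",np.linalg.norm(T(380,97,2)-T(374,137,2)))
d=tip-(g1+g2)/2;print("yaw",np.arctan2(d[1],d[0]))
bl=T(415-400,77,60,395,160);br=T(452-400,280,60,395,160);print("bed",bl,br,np.linalg.norm(bl-br),(bl+br)/2)
e=br-bl;n=np.array([e[1],-e[0]])/np.linalg.norm(e);n=n*(-np.sign(n[1]));print("clamp x dir",n,np.arctan2(n[1],n[0]))
# scene: bed far/near corners
S=lambda u,v,z,x0,y0:T(u,v,z,x0,y0,s)
a=S(772-400,450-300,60,185,145);b=S(693-400,572-300,60,185,145);print("scene bed",a,b,np.linalg.norm(a-b),(a+b)/2)
k=b-a;m=np.array([k[1],-k[0]])/np.linalg.norm(k);m*=-np.sign(m[1]);print(np.arctan2(m[1],m[0]))
t=S(48,350-300,2,300,200);print("scene tip",t)
l=T(90,88,70,395,160);r=T(124,243,70,395,160);print("lip",l,r,(l+r)/2,np.linalg.norm(l-r))
```

```text
top tip [502.90028765  62.67059218   2.        ] grip ends [526.03210917 265.08562819  34.        ] [517.16477109 206.94118153  34.        ] 58.816718395757  ctr [521.59844013 236.01340486  34.        ] tip-ctr 174.3483628110613
tipw 24.517479525747984
yaw -1.6782489140472563
bed [ 611.82498076 -110.17253497   60.        ] [ 493.70656519 -131.56575214   60.        ] 120.04011761390066 [ 552.76577298 -120.86914355   60.        ]
clamp x dir [ 0.17821723 -0.98399117] -1.3916219489647392
scene bed [ 500.72665582 -125.3279424    60.        ] [ 616.6693161  -102.68826984   60.        ] 118.13236324560492 [ 558.69798596 -114.00810612   60.        ]
-1.3779566977961832
scene tip [503.04218035  69.00630251   2.        ]
lip [ 604.32679413 -150.81483301   70.        ] [ 514.83109135 -169.51635414   70.        ] [ 559.57894274 -160.16559357   70.        ] 91.42881224576736
```

```bash
cat >> h.py <<'E'
from scipy.spatial.transform import Rotation as R
def to(p,th=None):
    "tool-axis offset and yaw to bring TCP to world p, tool x axis at world angle th"
    o=get_obs();r=R.from_quat(o["eef_rot"]).as_matrix();a=np.arctan2(r[1,0],r[0,0])
    print("pos",o["position"].round(1),"ang",round(a,3),"tilt",r[:,2].round(3),"t",round(o["time"],2),"F",o["wrist_force"].round(1),"gap",round(o["finger_gap"],1),o["grasp_force"])
    print("  offset",(r.T@(np.array(p)-o["position"])).round(1),"yaw",None if th is None else round((a-th+np.pi)%(2*np.pi)-np.pi,3))
E
python3 - <<'E'
from h import *
to([330,-420,316],1.463);to([400,-160,316],1.463)
E
```

```text
pos [ 237.3 -684.3  255.3] ang 0.334 tilt [-0.001  0.002 -1.   ] t 0.1 F [-0.4  0.1  1.2] gap 85.5 0.0
  offset [ 174.2 -219.5  -60.3] yaw -1.129
pos [ 237.3 -684.3  255.3] ang 0.334 tilt [-0.001  0.002 -1.   ] t 0.1 F [-0.4  0.1  1.2] gap 85.5 0.0
  offset [ 325.5 -442.2  -59.9] yaw -1.129
```

```bash
python3 -m jog '{"offset":[[20,-15,-25],[45,-40,-45],[70,-75,-60],[95,-110,-60],[120,-145,-60],[145,-180,-60],[165,-210,-60],[185,-240,-60]],"yaw":[0,0,0,-0.1,-0.2,-0.3,-0.4,-0.5]}' 60
python3 - <<'E'
from h import *
to([400,-140,316],1.463);to([522,238,140],1.463)
E
```

```text
time: 0.77
position: [333.9, -394.7, 316.0]
eef_rot: [0.913, 0.408, -0.0, -0.0]
wrist_force: [0.9, 0.7, 0.0]
finger_gap: 51.4
grasp_force: 0.0
pos [ 333.9 -394.7  316. ] ang 0.84 tilt [-0.     0.001 -1.   ] t 0.77 F [0.9 0.7 0. ] gap 51.4 0.0
  offset [ 2.338e+02 -1.208e+02  2.000e-01] yaw -0.623
pos [ 333.9 -394.7  316. ] ang 0.84 tilt [-0.     0.001 -1.   ] t 0.77 F [0.9 0.7 0. ] gap 51.4 0.0
  offset [ 596.6 -282.2  176.5] yaw -0.623
```

```bash
python3 -m jog '{"offset":[[35,-18,0],[70,-36,0],[105,-54,0],[140,-72,0],[175,-90,0],[210,-108,0],[246,-125,0],[282,-140,0]],"yaw":[-0.1,-0.2,-0.3,-0.4,-0.5,-0.6,-0.623,-0.623]}'
python3 - <<'E'
from h import *
to([522,238,140],1.463)
E
```

```text
time: 1.43
position: [418.9, -92.8, 316.2]
eef_rot: [0.746, 0.666, -0.0, -0.0]
wrist_force: [1.8, -0.1, 0.0]
finger_gap: 51.2
grasp_force: 0.0
pos [418.9 -92.8 316.2] ang 1.458 tilt [-0.001 -0.    -1.   ] t 1.43 F [ 1.8 -0.1  0. ] gap 51.2 0.0
  offset [340.4  65.2 176. ] yaw -0.005
```

```bash
python3 -m jog '{"offset":[[38,7,0],[76,14,0],[114,22,10],[152,30,25],[190,37,40],[228,44,55],[265,51,70],[302,58,85]],"yaw":[0,0,0,0,0,0,0,0]}' >/dev/null; python3 -m jog '{"offset":[[20,4,30],[35,6,60],[39,7,85],[39,7,91],[39,7,91],[39,7,91]],"yaw":[0,0,0,0,0,0]}'
python3 - <<'E'
from h import *
to([522,238,20],1.463)
import pickle
ims=[]
for n,(x,y,w,h) in(("scene",(300,180,100,75)),("top",(240,165,100,75))):
    c=camera(n);pickle.dump(c,open(n+"1.pkl","wb"));ims.append(cv2.resize(c["image"][y:y+h,x:x+w],None,fx=4,fy=4,interpolation=cv2.INTER_CUBIC))
cv2.imwrite("pics/c1.png",np.hstack(ims))
E
```

```text
time: 2.6
position: [522.9, 235.9, 140.6]
eef_rot: [0.747, 0.665, -0.0, 0.0]
wrist_force: [0.4, -0.1, 0.3]
finger_gap: 51.0
grasp_force: 0.0
pos [522.9 235.9 140.6] ang 1.456 tilt [-0.    -0.001 -1.   ] t 2.6 F [ 0.4 -0.1  0.3] gap 51.0 0.0
  offset [  2.1  -1.1 120.6] yaw -0.007
```

View pics/c1.png

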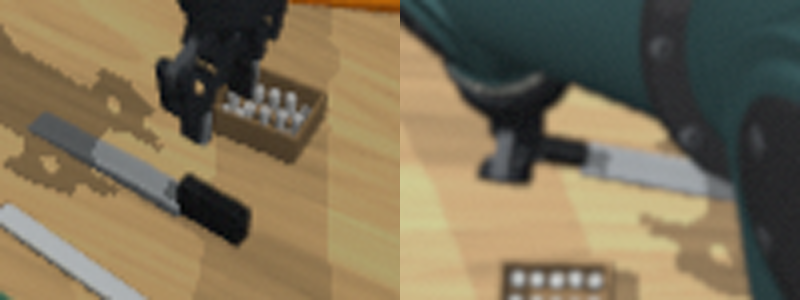

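The fingers hang over the grip block and line up with it (top view block end at about (575,152) in the crop), so I'll descend and grip.

```bash
python3 -m jog '{"offset":[[2,-1,35],[2,-1,70],[2,-1,95],[2,-1,108],[2,-1,109],[2,-1,109]],"yaw":[-0.007,-0.007,-0.007,-0.007,-0.007,-0.007]}'; python3 -m jog '{"offset":[[0,0,0],[0,0,0],[0,0,0],[0,0,0],[0,0,0],[0,0,0],[0,0,0],[0,0,0]],"yaw":[0,0,0,0,0,0,0,0]}' 0 80
```

```text
time: 3.2
position: [522.7, 238.8, 32.1]
eef_rot: [0.744, 0.668, 0.0, 0.0]
wrist_force: [0.1, 0.2, 0.3]
finger_gap: 51.5
grasp_force: 0.0
time: 3.87
position: [523.4, 239.4, 33.1]
eef_rot: [0.744, 0.668, 0.002, 0.001]
wrist_force: [-0.4, -0.3, 5.7]
finger_gap: 14.6
grasp_force: 78.8
```

```bash
python3 -m jog '{"offset":[[0,0,-12],[0,0,-30],[0,0,-50],[0,0,-70],[0,0,-82],[0,0,-82],[0,0,-82],[0,0,-82]],"yaw":[0,0,0,0,0,0,0,0]}';  python3 - <<'E'
from h import *
to([525.5,44.7,113],1.757)
E
```

```text
time: 4.53
position: [521.6, 238.2, 112.8]
eef_rot: [0.744, 0.668, -0.001, -0.0]
wrist_force: [-0.1, -0.6, -2.1]
finger_gap: 14.7
grasp_force: 78.1
pos [521.6 238.2 112.8] ang 1.464 tilt [-0.001 -0.001 -1.   ] t 4.53 F [-0.1 -0.6 -2.1] gap 14.7 78.14361691474915
  offset [-1.92e+02  2.46e+01 -1.00e-01] yaw -0.293
```

```bash
python3 -m jog '{"offset":[[-25,3,0],[-55,7,0],[-85,11,0],[-115,15,0],[-145,18,0],[-170,22,0],[-185,24,0],[-192,24.5,0]],"yaw":[-0.05,-0.1,-0.15,-0.2,-0.25,-0.293,-0.293,-0.293]}';python3 -m jog '{"offset":[[0,0,0],[0,0,0],[0,0,0]],"yaw":[0,0,0]}'>/dev/null;  python3 - <<'E'
from h import *
import pickle
to([525.5,44.7,113],1.757)
ims=[]
for n,(x,y,w,h) in(("scene",(190,145,133,100)),("top",(330,150,133,100))):
    c=camera(n);pickle.dump(c,open(n+"2.pkl","wb"));ims.append(cv2.resize(c["image"][y:y+h,x:x+w],None,fx=3,fy=3,interpolation=cv2.INTER_CUBIC))
cv2.imwrite("pics/c2.png",np.hstack(ims))
E
```

```text
time: 5.2
position: [524.8, 41.3, 111.7]
eef_rot: [0.64, 0.768, -0.002, -0.001]
wrist_force: [-0.4, -0.5, -1.0]
finger_gap: 14.7
grasp_force: 78.1
pos [525.9  47.3 113.1] ang 1.759 tilt [-0.     0.001 -1.   ] t 5.45 F [ 0.3  0.6 -1.5] gap 14.9 78.10101270675659
  offset [-2.5 -0.9  0.1] yaw 0.002
```

View pics/c2.png

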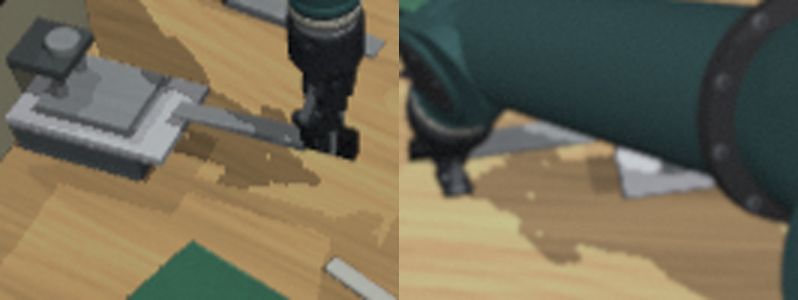

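The gauge tip hovers just over the bed's front edge (scene crop (172,112), bed corners (208,90) and (163,165)). The tip is hidden in the top view, so I'll zoom the scene view to measure it.

Run:
```python
from h import *
import pickle
s=pickle.load(open("scene2.pkl","rb"))
cv2.imwrite("pics/c3.png",cv2.resize(s["image"][155:205,215:305],None,fx=8,fy=8,interpolation=cv2.INTER_CUBIC))
```

```text
(no output)
```

View pics/c3.png

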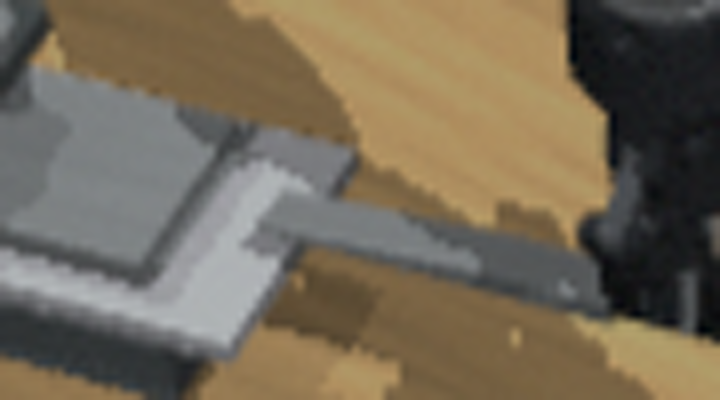

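The tip edge is centred at about (271,211), with the bed corners at (357,152) and (232,355). The patch at (265,242) is the tip's shadow on the bed.

Run:
```python
from h import *
import pickle
s=pickle.load(open("scene2.pkl","rb"))
S=lambda u,v,z:onz(s,215+u/8-.44,155+v/8-.44,z)
a=S(357,152,60);b=S(232,355,60);e=(a+b)/2;k=(b-a)/np.linalg.norm(b-a);d=np.array([k[1],-k[0],0]);d*=-np.sign(d[1])
l=np.array([-d[1],d[0],0])
print("edge",e,np.linalg.norm(a-b),"ang",np.arctan2(d[1],d[0]))
for z in(78,82,86):
    t=S(271,211,z);print(z,t,"past edge",(t-e)@d,"left",(t-e)@l)
for u,v in((450,205),(600,300)):pass
p=np.array([525.9,47.3]);t=S(271,211,82);print("tcp->tip",np.linalg.norm(t[:2]-p),np.arctan2(*(t[:2]-p)[::-1]))
```

```text
edge [ 556.11417424 -114.80392751   60.        ] 122.24860315662559 ang -1.3580260541007654
78 [ 556.78246042 -124.54496615   78.        ] past edge 9.662496009182762 left -1.4037844993229585
82 [ 559.90670919 -121.75265076   82.        ] past edge 7.592891206275692 left 2.239660510816046
86 [ 563.03095796 -118.96033538   86.        ] past edge 5.52328640336871 left 5.883105520954916
tcp->tip 172.4391341876217 -1.3722851883383502
```

```bash
python3 -m jog '{"offset":[[-6,0,5],[-12,0,10],[-14,0,15],[-14,0,17],[-14,0,17],[-14,0,17]],"yaw":[0,0,0,0,0,0]}'; for i in 1; do python3 -m jog '{"offset":[[0,0,0.5],[0,0,1],[0,0,1],[0,0,1]],"yaw":[0,0,0,0]}';done;python3 -m jog '{"offset":[[0,0,0.5],[0,0,1],[0,0,1],[0,0,1]],"yaw":[0,0,0,0]}'
```

```text
time: 6.05
position: [528.4, 31.6, 96.0]
eef_rot: [0.638, 0.77, -0.0, -0.0]
wrist_force: [0.6, 0.0, -1.6]
finger_gap: 14.8
grasp_force: 78.1
time: 6.38
position: [528.6, 31.6, 95.4]
eef_rot: [0.638, 0.77, 0.0, 0.0]
wrist_force: [0.7, 0.3, -1.4]
finger_gap: 14.7
grasp_force: 78.1
time: 6.72
position: [528.6, 31.5, 94.3]
eef_rot: [0.638, 0.77, -0.0, -0.0]
wrist_force: [-0.4, 0.5, -1.7]
finger_gap: 14.9
grasp_force: 78.1
```

```bash
python3 -m jog '{"offset":[[0,0,0.5],[0,0,1],[0,0,1],[0,0,1]],"yaw":[0,0,0,0]}' | grep -E "time|pos|wrist"; python3 -m jog '{"offset":[[0,0,0.5],[0,0,1],[0,0,1],[0,0,1]],"yaw":[0,0,0,0]}'| grep -E "time|pos|wrist"; python3 -c "
from station import get_obs;print(get_obs()['moment'])"
```

```text
time: 7.05
position: [528.5, 31.5, 93.2]
wrist_force: [-0.2, 0.1, -2.2]
time: 7.38
position: [528.6, 31.6, 92.4]
wrist_force: [-1.0, 0.6, 0.0]
[-0.1184189  -0.00279015 -0.01531638]
```

```bash
python3 -m jog '{"offset":[[0,0,0.3],[0,0,0.5],[0,0,0.5],[0,0,0.5]],"yaw":[0,0,0,0]}' | grep -E "time|pos|wrist";  python3 -c "
from station import get_obs;print(get_obs()['moment'])"
```

```text
time: 7.72
position: [528.7, 31.7, 91.9]
wrist_force: [-0.8, 0.8, 1.4]
[-0.17959378  0.07964311 -0.03694511]
```

```bash
python3 -m jog '{"offset":[[-4,0,0],[-9,0,0],[-14,0,0],[-20,0,0],[-26,0,0],[-32,0,0],[-38,0,0],[-40,0,0]],"yaw":[0,0,0,0,0,0,0,0]}' | grep -E "time|pos|wrist|rot"; python3 -m jog '{"offset":[[0,0,0],[0,0,0]],"yaw":[0,0]}' | grep -E "time|pos|wrist"
python3 - <<'E'
from h import *
import pickle
s=camera("scene");pickle.dump(s,open("scene3.pkl","wb"));print(get_obs()["moment"])
cv2.imwrite("pics/c4.png",cv2.resize(s["image"][145:205,205:305],None,fx=8,fy=8,interpolation=cv2.INTER_CUBIC))
E
```

```text
time: 8.38
position: [536.4, -9.1, 91.9]
eef_rot: [0.639, 0.769, 0.0, 0.0]
wrist_force: [-1.3, 4.6, 4.0]
time: 8.55
position: [536.3, -9.2, 91.8]
wrist_force: [0.5, -1.2, 2.7]
[-0.69794467 -0.28091495  0.08429538]
```

View pics/c4.png

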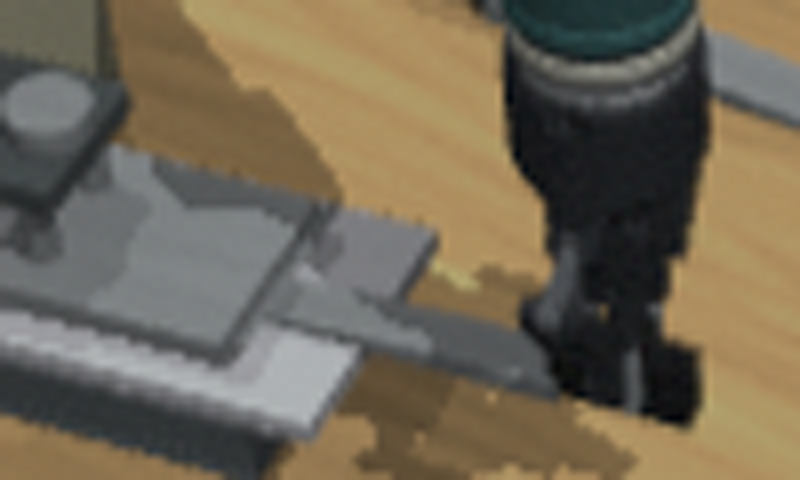

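The tip has slid under the lip near the plate's centre (blade enters at crop (285,310)). Now I'll push in small steps and watch the drag.

```bash
cat > f.py <<'E'
from h import *
o=get_obs();d=np.array([.185,-.983,0])
p=o["position"];print("t %.2f along %.1f z %.1f drag %.2f Fz %.2f"%(o["time"],(p-[525.9,47.3,0])@d+8-45,p[2],-o["wrist_force"]@d,o["wrist_force"][2]),"M",o["moment"].round(2),"tilt",R.from_quat(o["eef_rot"]).as_matrix()[:2,2].round(4))
E
python3 f.py
python3 -m jog '{"offset":[[-2,0,0],[-4,0,0],[-6,0,0],[-6,0,0]],"yaw":[0,0,0,0]}' >/dev/null; python3 f.py
python3 -m jog '{"offset":[[-2,0,0],[-4,0,0],[-6,0,0],[-6,0,0]],"yaw":[0,0,0,0]}' >/dev/null; python3 f.py
python3 -m jog '{"offset":[[-2,0,0],[-4,0,0],[-4,0,0],[-4,0,0]],"yaw":[0,0,0,0]}' >/dev/null; python3 f.py
python3 -m jog '{"offset":[[-2,0,0],[-4,0,0],[-4,0,0],[-4,0,0]],"yaw":[0,0,0,0]}' >/dev/null; python3 f.py
```

```text
t 8.60 along 20.4 z 91.8 drag -1.00 Fz 3.21 M [-0.7  -0.28  0.08] tilt [ 0.0001 -0.0018]
t 8.93 along 23.9 z 92.0 drag 2.60 Fz 6.13 M [0.   0.01 0.03] tilt [0.0003 0.0014]
t 9.27 along 29.6 z 92.1 drag 3.05 Fz 5.77 M [ 0.11 -0.01 -0.02] tilt [0.0007 0.0018]
t 9.60 along 31.9 z 92.3 drag 5.59 Fz 7.75 M [ 0.64  0.24 -0.02] tilt [0.001  0.0038]
t 9.93 along 34.1 z 92.5 drag 9.67 Fz 7.52 M [ 1.29  0.41 -0.11] tilt [0.0013 0.006 ]
```

```bash
python3 -m jog '{"offset":[[0,0,0],[0,0,0]],"yaw":[0,0]}'>/dev/null; python3 f.py
python3 - <<'E'
from h import *
import pickle
s=camera("scene");pickle.dump(s,open("scene4.pkl","wb"))
p=pickle.load(open("scene3.pkl","rb"))
k=lambda i:cv2.resize(i["image"][160:200,215:275],None,fx=7,fy=7,interpolation=cv2.INTER_CUBIC)
cv2.imwrite("pics/c5.png",np.vstack([k(p),k(s)]))
E
```

```text
t 10.10 along 34.0 z 92.5 drag 9.70 Fz 7.37 M [ 1.22  0.44 -0.01] tilt [0.0013 0.006 ]
```

View pics/c5.png

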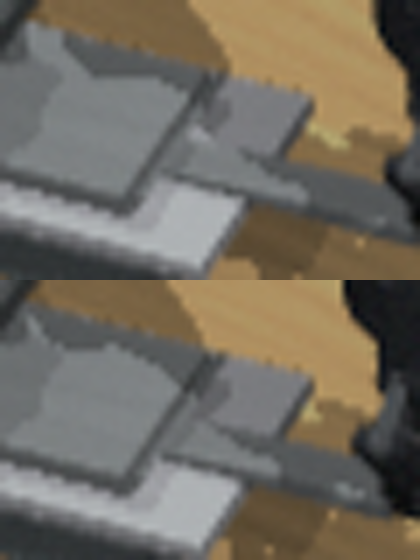

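The blade is cleanly under the plate and the plate isn't visibly lifted (lip edge at about (205,375) in the lower crop). The drag mostly comes from my pressing down too hard, so I'll ease up vertically.

```bash
python3 -m jog '{"offset":[[0,0,-0.5],[0,0,-1],[0,0,-1],[0,0,-1]],"yaw":[0,0,0,0]}'>/dev/null; python3 f.py;python3 -m jog '{"offset":[[0,0,-0.5],[0,0,-1],[0,0,-1],[0,0,-1]],"yaw":[0,0,0,0]}'>/dev/null; python3 f.py
```

```text
t 10.48 along 35.6 z 93.0 drag 6.14 Fz 4.33 M [0.98 0.21 0.04] tilt [0.001  0.0045]
t 10.82 along 35.9 z 93.4 drag 6.01 Fz -0.71 M [ 1.01 -0.01  0.17] tilt [0.0004 0.0044]
```

```bash
for i in 1; do python3 -m jog '{"offset":[[-1.5,0,0],[-3,0,0],[-3,0,0],[-3,0,0]],"yaw":[0,0,0,0]}' >/dev/null; python3 f.py; done
python3 -m jog '{"offset":[[-1.5,0,0],[-3,0,0],[-3,0,0],[-3,0,0]],"yaw":[0,0,0,0]}' >/dev/null; python3 f.py
python3 -m jog '{"offset":[[-1.5,0,0],[-3,0,0],[-3,0,0],[-3,0,0]],"yaw":[0,0,0,0]}' >/dev/null; python3 f.py
```

```text
t 11.15 along 39.2 z 93.2 drag 4.85 Fz -1.79 M [0.96 0.04 0.07] tilt [-0.0005  0.0039]
t 11.48 along 42.5 z 93.2 drag 3.81 Fz -0.64 M [1.03 0.07 0.01] tilt [-0.0008  0.0035]
t 11.82 along 45.7 z 93.2 drag 4.93 Fz -1.25 M [1.01 0.11 0.04] tilt [-0.0011  0.0031]
```

```bash
python3 -m jog '{"offset":[[-1.5,0,0],[-3,0,0],[-4.5,0,0],[-5,0,0],[-5,0,0]],"yaw":[0,0,0,0,0]}' >/dev/null; python3 f.py
python3 -m jog '{"offset":[[-1.5,0,0],[-3,0,0],[-4,0,0],[-4,0,0],[-4,0,0],[-4,0,0]],"yaw":[0,0,0,0,0,0]}' >/dev/null; python3 f.py
python3 - <<'E'
from h import *
import pickle
s=camera("scene");pickle.dump(s,open("scene5.pkl","wb"))
g=lambda c:cv2.cvtColor(c["image"],cv2.COLOR_BGR2GRAY).astype(np.float32)
print("px per mm lift",np.subtract(proj(s,[575,-250,133]),proj(s,[575,-250,132])))
def shift(a,b,x,y,w,h):
    W=np.eye(2,3,dtype=np.float32);t=a[y:y+h,x:x+w];W[:,2]=[x,y]
    cc,W=cv2.findTransformECC(t,b,W,cv2.MOTION_TRANSLATION,(3,200,1e-6));return (W[:,2]-[x,y]).round(3),round(cc,4)
p0=g(pickle.load(open("scene0.pkl","rb")))
for k in "2345":
    b=g(pickle.load(open(f"scene{k}.pkl","rb")))
    print(k,"knob",shift(p0,b,203,151,14,12),"carriage",shift(p0,b,192,150,30,22),"housing(ref)",shift(p0,b,115,150,60,40),"bed side(ref)",shift(p0,b,196,184,36,16))
cv2.imwrite("pics/c6.png",np.vstack([cv2.resize(i["image"][145:205,185:285],None,fx=5,fy=5,interpolation=cv2.INTER_CUBIC) for i in (pickle.load(open("scene2.pkl","rb")),s)]))
E
```

```text
t 12.23 along 50.8 z 93.2 drag 5.26 Fz -0.75 M [0.96 0.1  0.01] tilt [-0.0013  0.003 ]
t 12.73 along 54.8 z 93.2 drag 5.10 Fz -0.72 M [0.96 0.11 0.02] tilt [-0.0014  0.003 ]
px per mm lift [-0.04729816 -0.23654801]
2 knob (array([-0.215, -0.015]), 0.983) carriage (array([ 0.107, -0.105]), 0.9728) housing(ref) (array([-0.216, -0.008]), 0.9943) bed side(ref) (array([0.086, 0.044]), 0.9952)
3 knob (array([-0.234, -0.021]), 0.9808) carriage (array([ 0.314, -0.022]), 0.9407) housing(ref) (array([-0.211, -0.011]), 0.9945) bed side(ref) (array([0.066, 0.031]), 0.9952)
4 knob (array([-0.414,  0.109]), 0.9515) carriage (array([0.334, 0.014]), 0.9064) housing(ref) (array([-0.196, -0.009]), 0.9944) bed side(ref) (array([0.119, 0.032]), 0.9952)
5 knob (array([-0.481,  0.267]), 0.9256) carriage (array([0.495, 0.029]), 0.873) housing(ref) (array([-0.189, -0.029]), 0.9943) bed side(ref) (array([-0.019, -0.03 ]), 0.9962)
```

View pics/c6.png

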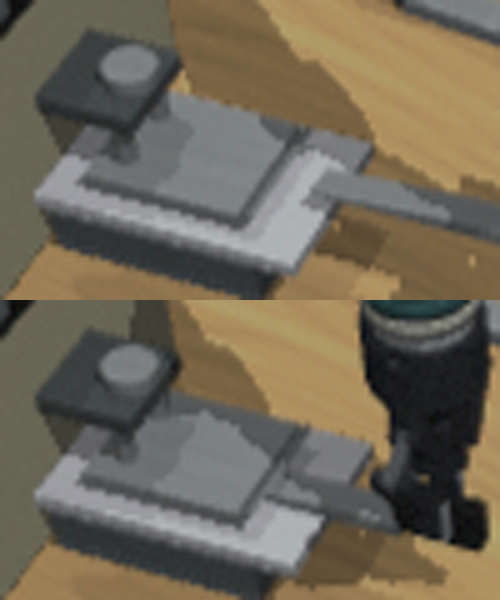

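The lower crop shows the blade under the lip at (275,490), centred, with the block about 43 mm outside the bed edge; that agrees with a tip depth of about 55 mm. I'll check the lift on the plate's near-side edge, which shadow hasn't reached.

Run:
```python
from h import *
import pickle
L=lambda k:cv2.cvtColor(pickle.load(open(f"scene{k}.pkl","rb"))["image"],cv2.COLOR_BGR2GRAY).astype(np.float32)
# vertical sub-pixel shift of column profiles, plate side edge & bed side edge
def vs(a,b,x0,x1,y0,y1):
    best=[]
    ys=np.arange(y0,y1);xs=np.arange(x0,x1)
    X,Y=np.meshgrid(xs,ys)
    for d in np.arange(-2,2.01,.05):
        r=cv2.remap(b,X.astype(np.float32),(Y+d).astype(np.float32),cv2.INTER_CUBIC)
        best.append((np.abs(r-a[y0:y1,x0:x1]).mean(),d))
    m=min(best);return round(m[1],2),round(float(m[0]),2)
a=L(2)
for k in "0345":
    b=L(k);print(k,"plate edge",[vs(a,b,x,x+8,int(181+(x-204)*.27),int(188+(x-204)*.27)) for x in(204,211,218,224)],"bed edge",[vs(a,b,x,x+8,int(186+(x-198)*.27),int(194+(x-198)*.27)) for x in(200,210,220)])
```

```text
0 plate edge [(np.float64(0.05), 3.95), (np.float64(0.05), 3.64), (np.float64(0.05), 3.92), (np.float64(0.05), 3.81)] bed edge [(np.float64(-0.1), 2.04), (np.float64(-0.1), 1.84), (np.float64(-0.1), 2.08)]
3 plate edge [(np.float64(0.0), 0.93), (np.float64(0.0), 0.98), (np.float64(0.0), 0.84), (np.float64(0.0), 0.98)] bed edge [(np.float64(0.0), 1.11), (np.float64(0.0), 1.03), (np.float64(0.0), 1.19)]
4 plate edge [(np.float64(0.0), 1.36), (np.float64(0.0), 1.02), (np.float64(0.0), 1.34), (np.float64(0.0), 1.27)] bed edge [(np.float64(0.0), 1.27), (np.float64(0.0), 0.94), (np.float64(0.0), 1.12)]
5 plate edge [(np.float64(-0.1), 4.12), (np.float64(-0.05), 3.67), (np.float64(-0.05), 5.02), (np.float64(-0.1), 5.98)] bed edge [(np.float64(0.0), 1.05), (np.float64(0.0), 1.06), (np.float64(0.0), 1.36)]
```

```bash
cat > m.py <<'E'
from h import *
import pickle,sys
g=lambda c:cv2.cvtColor(c["image"],cv2.COLOR_BGR2GRAY).astype(np.float32)
a=g(pickle.load(open("scene2.pkl","rb")))
k=sys.argv[1]
if k=="5": c=pickle.load(open("scene5.pkl","rb"))
else: c=camera("scene");pickle.dump(c,open(f"scene{k}.pkl","wb"))
b=g(c)
def vs(x0,x1,y0,y1):
    X,Y=np.meshgrid(np.arange(x0,x1),np.arange(y0,y1));D=np.arange(-2,2.01,.02)
    e=[np.abs(cv2.remap(b,X.astype(np.float32),(Y+d).astype(np.float32),cv2.INTER_LINEAR)-a[y0:y1,x0:x1]).mean() for d in D];return float(D[np.argmin(e)].round(2)),float(np.min(e).round(1))
print(k,"plate",[vs(x,x+5,int(181+(x-204)*.27),int(186+(x-204)*.27)) for x in(203,207,211,215,219,223)],"post/knob",vs(205,212,151,160),vs(192,204,160,172))
E
python3 m.py 5
python3 -m jog '{"offset":[[-1.5,0,0],[-3,0,0],[-4.5,0,0],[-6,0,0],[-6,0,0],[-6,0,0]],"yaw":[0,0,0,0,0,0]}' >/dev/null; python3 f.py; python3 m.py 6
python3 -m jog '{"offset":[[-1.5,0,0],[-3,0,0],[-4.5,0,0],[-5,0,0],[-5,0,0],[-5,0,0]],"yaw":[0,0,0,0,0,0]}' >/dev/null; python3 f.py; python3 m.py 7
```

```text
5 plate [(-0.22, 5.800000190734863), (-0.22, 5.400000095367432), (-0.04, 4.199999809265137), (-0.04, 5.0), (-0.04, 4.699999809265137), (-0.1, 6.199999809265137)] post/knob (0.0, 2.200000047683716) (0.0, 1.2000000476837158)
t 13.28 along 60.7 z 93.2 drag 5.29 Fz -0.27 M [ 1.04  0.15 -0.01] tilt [-0.0014  0.003 ]
6 plate [(-0.16, 6.400000095367432), (-0.26, 6.199999809265137), (-0.04, 4.900000095367432), (-0.06, 6.300000190734863), (-0.04, 5.300000190734863), (-0.14, 6.800000190734863)] post/knob (0.0, 3.4000000953674316) (0.02, 1.2000000476837158)
t 13.83 along 65.5 z 93.2 drag 4.58 Fz -0.00 M [ 1.09  0.16 -0.01] tilt [-0.0015  0.0033]
7 plate [(-0.22, 7.0), (-0.26, 6.400000095367432), (-0.04, 5.300000190734863), (-0.06, 6.699999809265137), (-0.04, 5.800000190734863), (-0.06, 7.5)] post/knob (0.0, 4.099999904632568) (0.0, 1.2999999523162842)
```

Run:
```python
from h import *
import pickle
for k in "24567":
    b=cv2.cvtColor(pickle.load(open(f"scene{k}.pkl","rb"))["image"],cv2.COLOR_BGR2GRAY).astype(float)
    # mean profile along plate side direction (slope .27), x 203..228
    xs=np.arange(203,229);pr=[cv2.remap(b.astype(np.float32),xs.astype(np.float32)[None],(181+o+(xs-204)*.27).astype(np.float32)[None],1).mean() for o in np.arange(-3,10,.5)]
    print(k,np.round(pr).astype(int).tolist())
    print("   carriage front col mean",[int(v) for v in b[168:182,205:212].mean(1)])
```

```text
2 [120, 121, 121, 116, 105, 93, 84, 81, 86, 104, 129, 146, 155, 162, 165, 168, 169, 162, 144, 126, 113, 101, 88, 74, 63, 55]
   carriage front col mean [60, 48, 48, 62, 69, 71, 76, 76, 84, 98, 110, 113, 112, 101]
4 [120, 120, 120, 115, 104, 92, 84, 81, 86, 104, 129, 145, 155, 161, 164, 167, 169, 161, 144, 126, 112, 101, 88, 74, 62, 55]
   carriage front col mean [60, 47, 48, 61, 69, 71, 75, 75, 84, 98, 109, 112, 112, 100]
5 [120, 120, 117, 108, 96, 86, 81, 82, 91, 111, 134, 147, 155, 160, 163, 166, 168, 161, 143, 125, 112, 100, 88, 74, 62, 55]
   carriage front col mean [60, 47, 47, 62, 69, 70, 74, 75, 89, 102, 110, 112, 108, 94]
6 [120, 120, 116, 106, 94, 84, 80, 83, 92, 111, 134, 147, 155, 160, 164, 166, 168, 161, 144, 125, 112, 100, 88, 74, 62, 55]
   carriage front col mean [60, 47, 48, 62, 69, 69, 73, 75, 89, 105, 111, 112, 107, 92]
7 [121, 120, 115, 104, 92, 83, 80, 83, 93, 112, 134, 147, 155, 160, 163, 166, 168, 161, 143, 125, 112, 100, 88, 74, 62, 54]
   carriage front col mean [60, 46, 47, 61, 69, 69, 74, 75, 90, 105, 111, 113, 107, 92]
```

The plate's edge profile has risen 0.54 px, which is about 2.2 mm of lift. The touch point comes out at roughly 38 mm, and we're now about 27 mm past it with steady drag. I'll let it settle and hand in.

```bash
python3 -m jog '{"offset":[[0,0,0],[0,0,0],[0,0,0],[0,0,0]],"yaw":[0,0,0,0]}'; python3 f.py; python3 -c "
from station import close_job;print(close_job())"
```

```text
time: 14.22
position: [543.9, -53.5, 93.2]
eef_rot: [0.638, 0.77, 0.001, -0.002]
wrist_force: [-0.9, 5.4, -1.0]
finger_gap: 14.3
grasp_force: 78.2
t 14.22 along 65.5 z 93.2 drag 5.46 Fz -1.00 M [1.08 0.14 0.01] tilt [-0.0016  0.0032]
the job is handed in; nothing more can be done
None
```

I handed the job in at 14.2 s with the gauge still gripped under the pressure plate; by my camera estimate its tip is about 65 mm in and the plate is lifted about 2.2 mm, with a steady drag of about 5 N (no verdict came back).

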